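Shut and lock the battery cover of a field power unit

ROBOT

A 7-joint arm with a two-finger parallel gripper is mounted at the origin on a cart in front of the work surface, level with it; the furniture and walls round the work are solid. World frame = base frame: x ahead of the robot, y to its left, z up, the work surface at z = 0. Lengths are in m, angles in rad, forces in N, time in s.
With the tool pointing down it reaches from about 0.425 to 0.925 m from the base axis. Payload 6.8 kg.
Tool frame: the origin (TCP) lies on the front face of the gripper's body, between the roots of the fingers; the fingertips stand 73 mm ahead of it and the grasp point (between the pads) lies 54 mm ahead of it (env.nose_length is the distance from the TCP to the fingertips, in m); z points along the fingers, y is the line along which they close (so a half turn about z gives the same grasp; the last joint's range is limited). The gripper opens to 85 mm and grips with 20 to 120 N. Pads are 22 mm wide; open, the fingers measure 114 mm over their backs; the gripper's body (76 mm by 85 mm) begins 54 mm behind the grasp point. The pads swing forward as they close: fully open they stand 13 mm farther back than shut.
Start: joints at [-1.281, 0.477, 0.022, 1.555, -0.011, 1.109, -0.083], TCP at [0.261, 0.622, 0.304] pointing down, gripper open.
Joint ranges: [-2.96, 2.96], [-0.34, 2.1], [-1.41, 1.46], [0.24, 2.44], [-1.37, 4.51], [0.17, 1.92], [-2.96, 2.96]. Speed limits (rad/s): [2.39, 2.39, 3.14, 3.14, 3.14, 3.14, 3.14].

INTERFACE

Orientations are given as a unit quaternion [w, x, y, z].
In Python, from cell import env, kin, camera, calibration, job gives the robot as it stands. The module is installed in compiled form; this text tells all that it offers. Calls block until the motion is done:
- env.reach(position, orientation): joint-space move of the TCP to a pose.
- env.movel(position, velocity=0.15, rot=None, stop_force=None): straight line of the TCP; rot=None keeps the orientation; velocity is the mean speed in m/s. With stop_force (N) it stops when the force on the tool has changed by that much, and returns True; else False.
- env.goto_joints(angles): joint-space move.
- env.grip(opening, f_grip=None): finger opening in m; f_grip is the grip in N (None keeps the last); returns when the fingers have stopped.
- env.dwell(seconds).
- kin.inverse_kinematics(position, orientation): joint angles nearest the present ones, or None.
- env.get_state(): the state.
- camera(name): name is "scene" or "top"; returns (picture, depth): 400x640x3 uint8, blue, green, red; 400x640 float32, m along the optical axis (not along the pixel's ray), 0 where there is no reading.
- calibration(name): a dict with "fx", "fy", "cx", "cy" (pixels), "rvec" (rotation vector, rad) and "tvec" (3), from world to camera coordinates, as OpenCV has them. Camera axes: x right, y down, z forward; pixel columns grow to the right and rows downward; lengths in m; the calibration is good to about 2 mm. A picture is of the moment at which its call begins. calibration takes no time and is no camera call.
A pose or a line that the arm cannot do raises env.PlanningError and nothing moves.
- job.job_done(): hands the job in; it is judged then, once.
The state is a dict: "time": time; "qpos": joint angles; "joint_velocities": joint speeds; "joint_torque": joint torques, N m; "tcp_pos": TCP position; "orientation": TCP orientation; "force": force on the tool from outside, world axes, zero at the start; "torque": the same for the moment, N m; "opening": finger opening in m; "gripper_force": force on a finger pad.
Only numpy, scipy, OpenCV 4.12 (cv2) and the standard library are available. Lean on these libraries where they do the work, as an engineer would, in place of code of your own. Each camera call takes 0.05 s, during which the arm holds its last target. There are 200 camera calls.

TASK

The yellow battery cover of the grey field unit stands open with the pack already in its bay. Push the cover down shut with the fingertips, then set a fingertip in the slot of the black latch dial and turn it a quarter turn clockwise (seen from above) until it stops, so that its white arrow points at the green dot at the cover's front edge and the cover is locked down flush. Nothing needs gripping or lifting: do not force the latch or swing the cover any wider open, leave the pack and the loose things round the unit where they are, and finish clear of everything.

Things in the scene. Friction and masses are not known exactly. Their poses are not given: they have to be found in the camera images.
- unit: grey field power unit, fixed, 180 mm (x) by 170 mm (y); origin at the centre of its underside on the bench; its -x side is the front, z up. The open bay takes the front 135 mm; the rim the cover shuts on is 80 mm above the origin; behind the hinge lies a fixed deck 82 mm high with fittings up to 17 mm higher. Inside, under the front rim, is the keeper that the latch's pawl turns under
- cover (a joint): angle of the yellow cover, rad: 0 = shut flush, positive = swung up and back. It stays where it is left (stiff hinge, 0.24 N m; 1 to 2 N at the free edge pushes it down). The last 0.03 rad presses a sprung rubber strip flush (about 8 N at the free edge); let go, the cover springs back to about 0.03 rad. That is shut enough: the latch then draws it down by itself
- cover_hinge (a point): middle of the cover's hinge line, which runs along the unit's y axis: 48 mm behind the unit's origin (its +x) and 83 mm above the bench; axes as the unit's
- cover_edge (a point): middle of the cover's free front edge on its outer (upper) face, 142 mm from the hinge line; turns with the cover: x points from the free edge to the hinge, y along the edge, z out of the outer face. The cover is a flat plate 141 mm by 170 mm, 6 mm thick; its outer face lies 3 mm outside the hinge line
- latch (a joint): turn of the dial (black, its slot's floor blue), rad, clockwise from above: 0 = unlocked (white arrow at the red dot, to the unit's -y), 1.571 = locked, at its stop (arrow at the green dot, to the front). 0.05 N m turns it, 0.2 N m while it draws the cover down. It locks only if the cover is shut (below 0.035 rad) before the turn; turned earlier, the pawl lands on the keeper and the cover cannot shut
- latch_slot (a point): centre of the dial, on its axis at the floor of the slot; 92 mm from the hinge line towards the free edge, 3 mm above the cover's outer face. z is the dial's axis, y runs along the slot, -y is the way the arrow points. The dial is 68 mm across; the slot goes right across it: 68 mm long, 28 mm wide (33 mm at its bevelled mouth), 14 mm deep, between two half-moon lobes
- bezel (a point): centre of the top of the fixed aluminium bezel ring round the dial, 71 mm inside and 91 mm outside, 16.5 mm above the cover's outer face, as high as the dial's lobes: the dial can be turned only by its slot. The red dot lies on the ring towards the unit's -y, the green one towards the cover's free edge
- battery_mid (a point): centre of the dark battery pack with a yellow label, 52 by 72 by 40 mm, loose in the bay, its top 54 mm above the bench; to be left alone
- camera_head: steel pipe-camera head standing upright, 24 mm across, 92 mm high; origin at the centre of its underside; a bystander
- skid: orange plastic centring skid lying flat, 57 by 65 by 22 mm; origin at the centre of its underside; a bystander
- screwdriver: blue screwdriver lying on the bench, 176 mm long, 27 mm high; origin at its middle on the bench; a bystander

How it is judged:
By the outcome, as a careful person would: the job done as asked, in the order asked, and still so for the second after the job is handed in, with the robot touching nothing.
It also fails if it takes over 51 s, if anything falls off the work surface, if the arm or the gripper's body presses on something with over 40 N, if the wrist force passes 120 N, or if a joint passes its speed limit or range.

## Working session

There is one attempt and no reset: what is moved stays moved. The work goes in short steps, each a Python script; the robot and the scene stay as the last script left them, time stands still between calls to the robot, and variables do not carry over. Pictures are saved under pics/ and viewed, at most 10 in all, crops included, and the job is handed in when it is done.

```bash
mkdir -p pics; cat > h.py <<'E'
import numpy as np, cv2
from cell import env, kin, camera, calibration, job
def cal(n):
    c=calibration(n);K=np.array([[c["fx"],0,c["cx"]],[0,c["fy"],c["cy"]],[0,0,1.]])
    R=cv2.Rodrigues(np.array(c["rvec"],float))[0];return K,R,np.array(c["tvec"],float).ravel()
def cloud(n,d):
    K,R,t=cal(n);v,u=np.mgrid[:400,:640]
    p=np.stack([(u-K[0,2])/K[0,0]*d,(v-K[1,2])/K[1,1]*d,d],-1)
    return (p-t)@R
def proj(n,P):
    K,R,t=cal(n);q=(np.atleast_2d(P)@R.T+t)@K.T;return q[:,:2]/q[:,2:]
E
python3 - <<'E'
from h import *
for n in("scene","top"):
    im,d=camera(n);cv2.imwrite(f"pics/{n}0.png",im);np.savez(f"{n}0.npz",im=im,d=d)
    K,R,t=cal(n);print(n,K[0,0],(-R.T@t).round(3),R[2].round(3))
s=env.get_state();print(s["time"],s["orientation"],s["opening"],env.nose_length)
E
```

```text
scene 467.76499280803574 [ 0.076 -0.194  0.474] [ 0.495  0.746 -0.445]
top 455.5144462321719 [0.367 0.42  0.927] [ 0.137 -0.006 -0.991]
0.1 [-8.88360594e-05  1.97573649e-01  9.80287680e-01 -8.42797974e-04] 0.08530667823101866 0.0726
```

View pics/scene0.png

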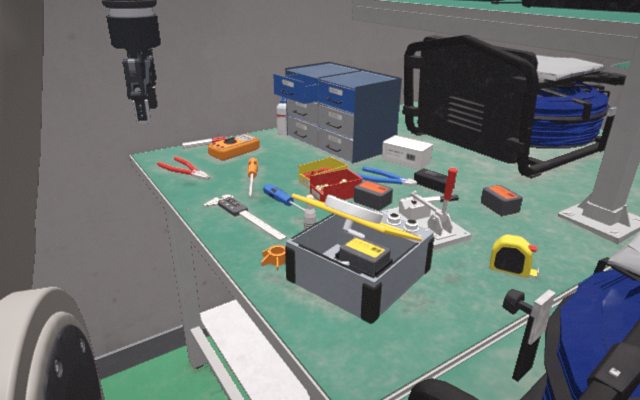

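View pics/top0.png

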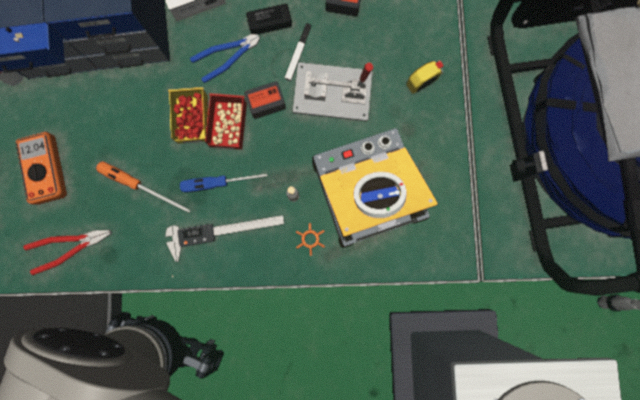

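The scene view shows the grey unit at about (360,255), with its yellow cover seen nearly edge-on from (293,197) to (420,238). The top view shows the cover at about (378,190), the dial at (381,195) and the deck at (355,150). The camera head is at (292,192), the skid at (310,238) and the screwdriver at (225,182).

```bash
python3 - <<'E'
from h import *
z=np.load("top0.npz");im,d=z["im"],z["d"];P=cloud("top",d)
hsv=cv2.cvtColor(im,cv2.COLOR_BGR2HSV)
roi=np.zeros((400,640),bool);roi[120:260,300:450]=1
m=cv2.inRange(hsv,(18,120,120),(32,255,255)).astype(bool)&roi&(d>0)
m=cv2.erode(m.astype(np.uint8),np.ones((3,3))).astype(bool)
p=P[m]
for _ in range(3):
    c=np.median(p,0) if _==0 else p.mean(0);u,s,vt=np.linalg.svd(p-p.mean(0),full_matrices=False);n=vt[2]*np.sign(vt[2][2])
    r=(p-p.mean(0))@n;p=p[abs(r)<max(.004,2*r.std())]
print("plane c",p.mean(0),"n",n,"resid",r.std(),len(p),"tilt",np.degrees(np.arccos(n[2])))
K,R,t=cal("top");C=-R.T@t
def onplane(px,c=p.mean(0),n=n):
    ray=R.T@np.linalg.inv(K)@np.array([px[0],px[1],1.]);return C+ray*(((c-C)@n)/(ray@n))
mm=cv2.inRange(hsv,(18,120,120),(32,255,255));mm[~roi]=0
cs,_=cv2.findContours(mm,cv2.RETR_EXTERNAL,cv2.CHAIN_APPROX_NONE);k=max(cs,key=cv2.contourArea)
# outline lifted to plane then minAreaRect in plane coords
h=np.cross([0,0,1],n);h/=np.linalg.norm(h);e=np.cross(n,h)
L=np.array([onplane(q) for q in k[:,0,:]]);ab=np.c_[(L-p.mean(0))@h,(L-p.mean(0))@e].astype(np.float32)
rc=cv2.minAreaRect(ab);print(rc)
for a,b in cv2.boxPoints(rc):
    q=p.mean(0)+a*h+b*e;print(q.round(4),proj("top",q).round(1))
print("h",h,"e",e)
# deck
dk=P[140:170,320:400];g=(hsv[140:170,320:400,1]<60)&(d[140:170,320:400]>0)
print("deck z",np.percentile(dk[g][:,2],[10,50,90]))
for nm,lo,hi in(("blue",(100,120,80),(130,255,255)),("green",(45,150,60),(75,255,255)),("red",(172,120,80),(180,255,255)),("skid",(5,150,120),(16,255,255))):
    b=cv2.inRange(hsv,lo,hi);b[:120]=0;b[262:]=0;b[:,:285]=0;b[:,450:]=0
    if nm in("blue","red","green"): b[:168]=0;b[:,:340]=0
    y,x=np.nonzero(b)
    if len(x): print(nm,len(x),x.mean(),y.mean(),np.nanmedian(P[b>0],0))
crop=cv2.resize(im[120:270,270:460],None,fx=4,fy=4,interpolation=cv2.INTER_CUBIC);cv2.imwrite("pics/crop0.png",crop)
E
```

```text
plane c [0.48227605 0.31500077 0.12339979] n [0.47978413 0.1485168  0.86472536] resid 0.0012115734515771818 3187 tilt 30.148640180940482
((-0.0024050548672676086, -0.00010900944471359253), (0.1434699445962906, 0.17159663140773773), 89.91143798828125)
[0.5676 0.249  0.0874] [[404.9 146.6]]
[0.5171 0.413  0.0872] [[318.8 175.4]]
[0.3985 0.3765 0.1593] [[342.7 236.8]]
[0.449  0.2125 0.1594] [[438.2 204.1]]
h [-0.29570588  0.95527903  0.        ] e [-0.82605401 -0.25570437  0.50224501]
deck z [0.08071414 0.0832084  0.09359871]
blue 281 377.0462633451957 193.80782918149467 [0.47396564 0.31442232 0.13222872]
skid 182 310.22527472527474 238.56043956043956 [0.40315738 0.43322643 0.0208824 ]
```

View pics/crop0.png

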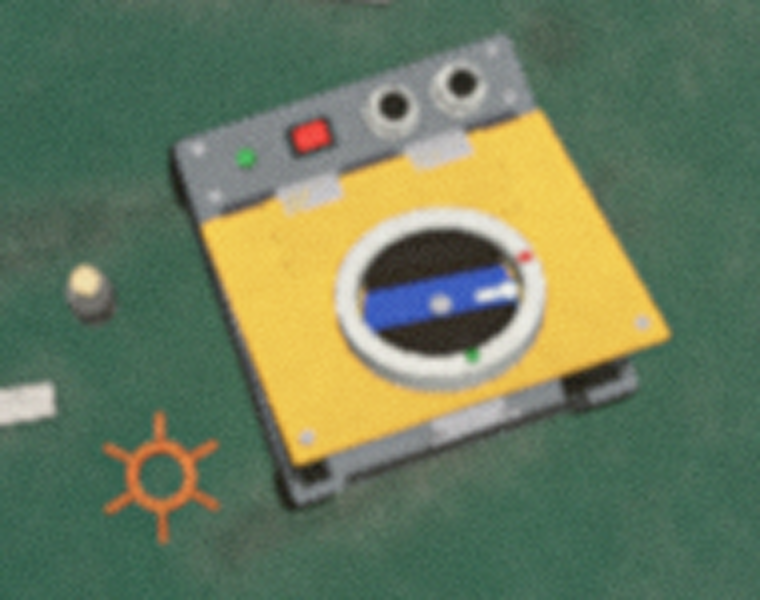

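The crop puts the cover about 30° open. The slot runs along the unit's y axis, with the arrow at the red dot, crop (525,257), so the latch is unlocked. The fitted plate measures 143 x 172 mm against 141 x 170 mm given, and the hinge comes out at z≈0.085 against 0.083. I'll push near the free edge on the -y side, away from the camera head.

```bash
cat >> h.py <<'E'
X=np.array([.9553,.2957,0]);Y=np.array([-.2957,.9553,0]);H=np.array([.5407,.3306,.083]);N=env.nose_length
YAW=np.arctan2(Y[1],Y[0])
def quat(phi): # tool down, tool y at world yaw phi
    a=(phi+np.pi/2)/2; return np.array([0,np.cos(a),np.sin(a),0])
E
python3 - <<'E'
from h import *
s0=env.get_state()
def quat(phi):
    from scipy.spatial.transform import Rotation as Ro
    y=np.array([np.cos(phi),np.sin(phi),0]);z=np.array([0,0,-1.]);q=Ro.from_matrix(np.c_[np.cross(y,z),y,z]).as_quat();return q[[3,0,1,2]]
src=open("h.py").read();i=src.index("def quat")
open("h.py","w").write(src[:i]+'''from scipy.spatial.transform import Rotation as Ro
def quat(phi): # tool down, tool y at world yaw phi
    y=np.array([np.cos(phi),np.sin(phi),0]);z=np.array([0,0,-1.]);q=Ro.from_matrix(np.c_[np.cross(y,z),y,z]).as_quat();return q[[3,0,1,2]]
''')
print(quat(np.radians(67.2)))
q=quat(YAW)
p=H-.108*X-.062*Y
env.grip(0.0)
env.reach([p[0],p[1],.20+N],q)
s=env.get_state();print(s["time"],s["tcp_pos"],s["qpos"],s["force"],s["opening"])
hit=env.movel([p[0],p[1],.0845+N],velocity=.04,stop_force=15)
s=env.get_state();print(hit,s["time"],s["tcp_pos"][2]-N,s["force"])
env.movel([p[0],p[1],.16+N],velocity=.15)
p=H-.092*X
env.movel([p[0]-.03,p[1]-.15,.30],velocity=.25)
s=env.get_state();print(s["time"],s["force"])
im,d=camera("top");cv2.imwrite("pics/top1.png",cv2.resize(im[120:270,270:460],None,fx=4,fy=4));np.savez("top1.npz",im=im,d=d)
P=cloud("top",d);hsv=cv2.cvtColor(im,cv2.COLOR_BGR2HSV)
m=cv2.inRange(hsv,(18,120,120),(32,255,255));m[:120]=0;m[270:]=0;m[:,:300]=0;m[:,450:]=0
m=cv2.erode(m,np.ones((3,3)))>0
q=P[m&(d>0)];c=q.mean(0);n=np.linalg.svd(q-c,full_matrices=False)[2][2];n*=np.sign(n[2])
print("cover",c,n,"tilt rad",np.arccos(n[2]))
b=cv2.inRange(hsv,(100,120,80),(130,255,255));b[:160]=0;b[270:]=0;b[:,:340]=0;b[:,450:]=0
y,x=np.nonzero(b);K,R,t=cal("top");C=-R.T@t
k=np.c_[x,y,np.ones(len(x))]@np.linalg.inv(K).T@R;w=C+k*((.091-C[2])/k[:,2])[:,None]
r=cv2.minAreaRect(w[:,:2].astype(np.float32)*1000);print("blue",r,"pred slot",p,"meandepth",np.median(P[b>0],0))
E
```

```text
[0.         0.19765734 0.98027117 0.        ]
2.45 [0.45575515 0.24058665 0.27277173] [-0.6496505   0.24954831  0.05053852  1.96983151 -0.01615788  0.92194625
  1.28123468] [ 0.6486697  -0.66261274 -0.42128055] -0.00028705786318418777
True 5.175 0.08617643036993214 [-1.05315791 -0.23665985  7.71088814]
6.4333 [-0.47205709 -0.77002067 -0.05223864]
cover [0.47890435 0.31340544 0.08844054] [0.01806575 0.00602309 0.99981866] tilt rad 0.019044491211249997
blue ((455.0738525390625, 303.96923828125), (29.413293838500977, 63.65898895263672), 8.839404106140137) pred slot [0.4528124 0.3033956 0.083    ] meandepth [0.45328644 0.30770786 0.0919593 ]
```

View pics/top1.png

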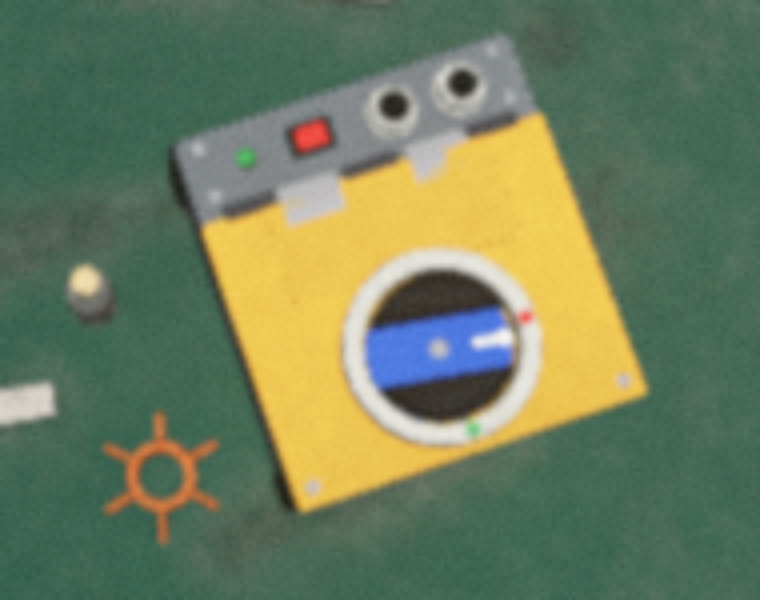

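The cover is down: the tilt reads about 0.02 rad, and the tip reached z=0.086 (flush) before springing back. The dial's slot, centred at crop (438,349), is about 8° clockwise of the unit's y axis, so I'll align the tool to the slot itself. The camera head and skid haven't moved.

```bash
python3 - <<'E'
from h import *
im=np.load("top1.npz")["im"];K,R,t=cal("top");C=-R.T@t
def ray(px,z):
    r=R.T@np.linalg.inv(K)@np.array([*px,1.]);return C+r*(z-C[2])/r[2]
print("screw",ray((270+438/4-.4,120+349/4-.4),.0925))
# bezel: bright, unsaturated ring
hsv=cv2.cvtColor(im,cv2.COLOR_BGR2HSV);b=cv2.inRange(hsv,(0,0,150),(180,70,255));b[:178]=0;b[238:]=0;b[:,:350]=0;b[:,410:]=0
cs,_=cv2.findContours(b,cv2.RETR_EXTERNAL,cv2.CHAIN_APPROX_NONE);k=max(cs,key=cv2.contourArea)[:,0]
w=np.array([ray(q,.105)[:2] for q in k]);e=cv2.fitEllipse((w*1000).astype(np.float32));print("bezel",e)
c=np.array(e[0])/1000
if not 85<np.mean(e[1])<98: c=np.array([.4535,.3035])
phi=np.radians(98.8)
env.grip(.020)
env.reach([c[0],c[1],.135+N],quat(phi))
s=env.get_state();print(s["time"],s["tcp_pos"],s["opening"],s["force"],s["torque"],s["qpos"][6])
hit=env.movel([c[0],c[1],.0885+N],velocity=.03,stop_force=4)
s=env.get_state();print(hit,s["time"],s["tcp_pos"],s["tcp_pos"][2]-N,s["force"],s["torque"])
im,d=camera("scene");cv2.imwrite("pics/s2.png",cv2.resize(im[150:330,270:470],None,fx=3,fy=3))
E
```

```text
screw [0.4542858  0.30372392 0.0925    ]
bezel ((454.0755615234375, 304.8560485839844), (86.02159118652344, 89.16995239257812), 103.41905975341797)
7.5583 [0.45438254 0.30363582 0.20780651] 0.019789750938031755 [ 0.53589318 -1.13227078  0.38505529] [-0.04711254  0.00187039 -0.01002107] 1.0259370062414659
True 8.8833 [0.45392033 0.30479541 0.16360116] 0.09100115828376873 [ 0.41137247 -0.5028134   2.35144541] [ 0.05502714 -0.03991504  0.00444296]
```

View pics/s2.png

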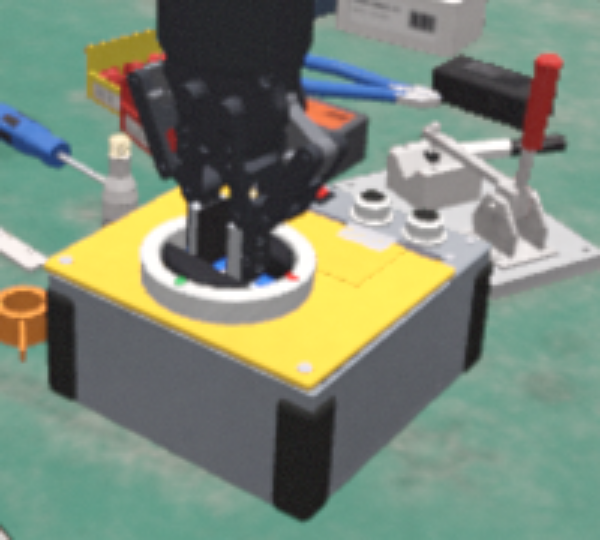

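Both fingertips stand in the slot and touch its floor at z≈0.091, as expected. In the crop they sit between the lobes at about (225,250). Next I'll lift 1.5 mm and turn clockwise in steps, watching the torque.

```bash
python3 - <<'E'
from h import *
c=[.45415,.3043];z=.0925+N;phi0=98.8
env.movel([*c,z],velocity=.03)
s=env.get_state();print(s["time"],s["force"].round(2),s["torque"].round(3));t0=s["torque"][2]
a=0
while a<96:
    a+=3
    env.movel([*c,z],velocity=.03,rot=quat(np.radians(phi0-a)))
    s=env.get_state();tz=s["torque"][2]-t0
    Rt=Ro.from_quat(np.array(s["orientation"])[[1,2,3,0]]).as_matrix();yaw=np.degrees(np.arctan2(Rt[1,1],Rt[0,1]))
    print(a,round(s["time"],2),"yaw",round(yaw,1),np.round(s["force"],1),"tz",round(tz,3),(np.array(s["tcp_pos"])[:2]*1000).round(1))
    if abs(tz)>(.35 if a>=78 else .7) or s["time"]>30 or np.linalg.norm(s["force"])>20: break
E
```

```text
9.1833 [-0.14  0.27 -1.1 ] [-0.003  0.01   0.009]
3 9.43 yaw 95.9 [-0.8  0.3  0. ] tz -0.033 [453.9 304.1]
6 9.68 yaw 92.9 [-0.3 -0.6 -0.2] tz 0.027 [454.1 304.3]
9 9.93 yaw 89.9 [-0.6  0.  -0.3] tz 0.038 [454.1 304.3]
12 10.18 yaw 86.9 [ 0.8  0.  -0.3] tz -0.062 [454.4 304.2]
15 10.43 yaw 83.9 [ 1.1 -0.8  0.4] tz 0.069 [454.4 304.2]
18 10.68 yaw 80.9 [ 0.9 -0.7 -0.3] tz 0.065 [454.3 304.3]
21 10.93 yaw 77.9 [ 2.5 -1.6 -0.3] tz 0.013 [454.3 304.3]
24 11.18 yaw 75.0 [ 1.6 -1.5  0.3] tz 0.012 [454.3 304.3]
27 11.43 yaw 72.0 [ 3.4 -1.2  0.2] tz 0.056 [454.2 304.3]
30 11.68 yaw 69.0 [ 1.8 -2.   0. ] tz 0.071 [454.2 304.3]
33 11.93 yaw 66.0 [ 3.  -0.9  0.2] tz -0.002 [454.2 304.3]
36 12.18 yaw 63.0 [ 2.1 -2.2  0.4] tz 0.012 [454.2 304.3]
39 12.43 yaw 60.0 [ 3. -2. -0.] tz -0.01 [454.2 304.4]
42 12.68 yaw 57.0 [ 2.9 -2.1  0.9] tz 0.028 [454.2 304.4]
45 12.93 yaw 54.0 [ 3.2 -1.2  0.6] tz 0.054 [454.2 304.4]
48 13.18 yaw 51.0 [ 3.5 -2.1  1.6] tz -0.046 [454.2 304.4]
51 13.43 yaw 48.0 [ 3.2 -1.1  0.6] tz 0.031 [454.2 304.3]
54 13.68 yaw 44.9 [ 3.9 -1.5  0.8] tz 0.027 [454.2 304.3]
57 13.93 yaw 41.9 [ 3.6 -3.   0.7] tz 0.055 [454.2 304.2]
60 14.18 yaw 38.9 [ 3.8 -1.9 -1.3] tz 0.05 [454.1 304.1]
63 14.43 yaw 35.9 [ 3.5 -2.  -3.9] tz 0.03 [454. 304.]
66 14.68 yaw 32.9 [ 3.9 -2.8 -4.8] tz 0.114 [453.9 304. ]
69 14.93 yaw 29.9 [ 4.1 -2.7 -3.6] tz 0.018 [453.8 304. ]
72 15.18 yaw 26.9 [ 3.6 -2.9 -3.7] tz 0.025 [453.8 304.2]
75 15.43 yaw 23.9 [ 1.5 -3.4 -3.4] tz -0.016 [453.9 304.3]
78 15.68 yaw 20.9 [ 1.3 -2.9 -2.6] tz 0.039 [453.9 304.3]
81 15.93 yaw 17.9 [ 2.6 -3.3 -2.8] tz 0.064 [453.9 304.3]
84 16.18 yaw 15.0 [ 0.7 -3.2 -2.5] tz 0.022 [454.  304.3]
87 16.43 yaw 12.0 [ 1.3 -4.4 -1.9] tz 0.04 [454.  304.4]
90 16.68 yaw 9.0 [ 0.4 -3.7 -2.3] tz 0.076 [454.  304.4]
93 16.93 yaw 6.0 [ 0.8 -3.8 -1.9] tz -0.004 [454.  304.4]
96 17.18 yaw 3.0 [-1.4 -3.5 -0.6] tz 0.288 [453.9 304.2]
```

The torque has just begun to rise, so I'll go on in 1° steps until it's firmly at the stop.

```bash
python3 - <<'E'
from h import *
c=[.45415,.3043];z=.0925+N;phi0=98.8;a=96
hi=0
while a<106:
    tz=np.mean([(env.dwell(.04),env.get_state()["torque"][2])[1] for _ in range(4)])-.009
    print(a,round(tz,3),env.get_state()["force"].round(1))
    if tz>.55: break
    a+=1;env.movel([*c,z],velocity=.03,rot=quat(np.radians(phi0-a)))
env.movel([*c,z],velocity=.03,rot=quat(np.radians(phi0-a+6)))
s=env.get_state();print(s["time"],s["force"].round(1),s["torque"].round(3))
env.movel([*c,.14+N],velocity=.06)
env.movel([.40,.15,.30],velocity=.25)
im,d=camera("top");cv2.imwrite("pics/top3.png",cv2.resize(im[120:270,270:460],None,fx=4,fy=4));np.savez("top3.npz",im=im,d=d)
hsv=cv2.cvtColor(im,cv2.COLOR_BGR2HSV);P=cloud("top",d)
m=cv2.inRange(hsv,(18,120,120),(32,255,255));m[:120]=0;m[270:]=0;m[:,:300]=0;m[:,450:]=0
m=cv2.erode(m,np.ones((3,3)))>0
q=P[m&(d>0)];k=q.mean(0);n=np.linalg.svd(q-k,full_matrices=False)[2][2];print("cover",k,n,np.arccos(abs(n[2])))
b=cv2.inRange(hsv,(100,120,80),(130,255,255));b[:160]=0;b[270:]=0;b[:,:340]=0;b[:,450:]=0
y,x=np.nonzero(b);K,R,t=cal("top");C=-R.T@t
k=np.c_[x,y,np.ones(len(x))]@np.linalg.inv(K).T@R;w=C+k*((.089-C[2])/k[:,2])[:,None]
print("blue",cv2.minAreaRect(w[:,:2].astype(np.float32)*1000))
print(env.get_state()["time"])
E
```

```text
96 0.294 [-0.7 -4.3 -0.3]
97 0.559 [-0.9 -5.  -0.7]
18.025 [-0.1 -1.7 -1.4] [-0.399 -0.021  0.067]
cover [0.48086456 0.31427007 0.08705964] [-3.76239800e-03  5.83759984e-05  9.99992920e-01] 0.003762859718548811
blue ((454.924072265625, 302.32196044921875), (63.12700271606445, 28.763975143432617), 17.169246673583984)
19.9083
```

View pics/top3.png

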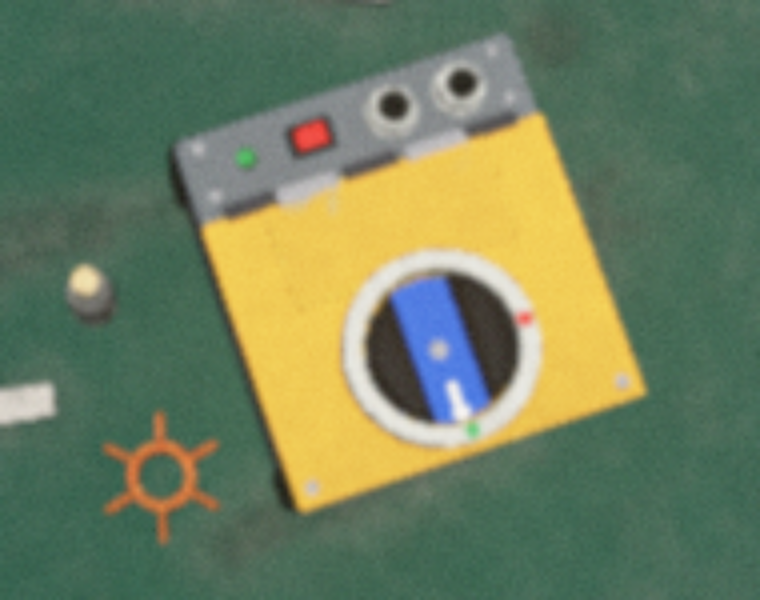

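The slot now lies at 17.2°, in line with the unit's x axis. The arrow at crop (458,405) points to the green dot at (473,430), and the cover is flush. The bystanders are where they were and the arm is clear.

```bash
python3 -c "
from h import *
print(job.job_done())"
```

```text
the job is handed in; nothing more can be done
None
```

The cover is shut flush and the latch is turned to its stop, with the arrow at the green dot; the arm finished clear, no bystander in the top view moved, and I handed the job in at about 20 s of the 51 s allowed.

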